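# Open the photometer's carton and hold its aperture lever at the third click

## Task

The little photometer is still bedded in its shipping carton: first fold both carton flaps open, up and over to the outside, well past upright so that they stay there. Then push the photometer's ratchet lever from its rest, away from you, until you feel the third click, go no further, and hold it there against its return spring: finish while still holding the lever at the third click. Leave the glassware, bottles and packets in and around the carton standing where they are.

Things in the scene. Friction and masses are not known exactly. Their poses are not given: they have to be found in the camera images.
- carton: open-topped brown cardboard carton, fixed to the bench, 200 (its x) x 172 (its y) x 118 mm high, walls 4 mm. Origin: centre of its underside on the bench; x runs along the flaps' hinges, away from the end nearest the robot; y to its left; z up. Inside lies a fixed photometer with a ratchet lever
- meter (a point): centre of the top of the photometer that is fixed in the carton: grey and white, 145 (x) x 88 mm, top 55 mm above the bench. A black block (cuvette well, 30 x 26 mm) reaches 62 mm at x = 58, y = 24 mm of the carton. Two round black cheeks (22 mm radius, up to 67 mm, raised white ticks for rest and five clicks) at x = 10, y = 0 mm flank the lever
- rim (a point): centre of the carton's mouth, level with the top of its walls, 118 mm above the bench
- flap_left (a joint): angle of the flap on the carton's left (+y) side: 0 closed and level, 1.57 upright, 2.7 folded outside. Starts half open, 0.8 to 1.2. Card 196 x 64 x 3 mm, hinge along x at y = 84, z = 119.5 mm of the carton. Stays where it is left; a 1 to 3 N push at its free edge moves it. At least 75 mm stay open between the two free edges: a finger in there can push an edge up and outward
- flap_right (a joint): the same for the flap on the right (-y) side, hinge at y = -84 mm; grows as it opens to the right outside
- flap_left_edge (a point): middle of the left flap's free edge
- flap_right_edge (a point): middle of the right flap's free edge
- lever_arm: the photometer's ratchet lever: a steel stem 7 x 8 mm with a smooth black cylindrical cross-bar knob (18 mm diameter, 26 mm long along the carton's y) at its end. Origin on its hinge, at x = 10, y = 0 mm, 45 mm above the bench in the carton; z runs along the stem to the knob, whose centre is 55 mm from the hinge
- lever_knob (a point): centre of the lever's knob; at rest at x = -14, y = 0, z = 94.5 mm in the carton (so wholly below the rim); at the third click at x = 26, z = 97.5 mm
- lever (a joint): 0 = rest (stem leans 0.45 rad to the carton's -x), grows as the knob swings to +x; stop at 1.3. Clicks at 0.25, 0.5, 0.75, 1.0, 1.25 (13.7 mm of knob travel apart), ridges half way between. A spring returns it to rest if let go. The push at the knob climbs to about 12 N before a ridge and drops to about 4 N past it; the click is half a step past its ridge
- strip_carton: small white carton 32 x 90 x 22 mm lying in the big carton, left of the photometer; origin under its centre
- small_vial: glass vial with screw cap, 27 mm diameter, 54 mm high, standing in the big carton right of the photometer; origin under its centre
- flask_near: conical glass flask 64 mm diameter, 105 mm high, on the bench at the carton's right; origin under its centre
- flask_back: conical glass flask 64 mm diameter, 105 mm high, on the bench beyond the carton; origin under its centre
- beaker: small plastic beaker, 46 x 51 mm, 58 mm high, on the bench at the carton's left; origin under its centre
- bottle_yellow: small bottle with screw cap, 31 mm diameter, 59 mm high, on the bench to the right; origin under its centre

How it is judged:
By the outcome, as a careful person would: the job done as asked, in the order asked, and still so for the second after the job is handed in, while the arm keeps its last pose, push and grip.
It also fails if it takes over 61 s, if anything falls off the work surface, if the arm or the gripper's body presses on something with over 40 N, if the wrist force passes 120 N, or if a joint passes its speed limit or range.

## Robot

A 6-joint arm with a two-finger parallel gripper is mounted at the origin on a cart in front of the work surface, level with it; the furniture and walls round the work are solid. World frame = base frame: x ahead of the robot, y to its left, z up, the work surface at z = 0. Lengths are in mm, angles in rad, forces in N, time in s.
With the tool pointing down it reaches from about 275 to 1000 mm from the base axis. Payload 8.4 kg.
Tool frame: the origin (TCP) lies midway between the tips of the shut fingers; the grasp point (between the pads) lies 19 mm behind it; z points along the fingers, y is the line along which they close (so a half turn about z gives the same grasp; the last joint's range is limited). The gripper opens to 85 mm and grips with 20 to 120 N. Pads are 22 mm wide; open, the fingers measure 114 mm over their backs; the gripper's body (76 mm by 85 mm) begins 54 mm behind the grasp point. The pads swing forward as they close: fully open they stand 13 mm farther back than shut.
Start: joints at [-1.145, 0.353, 1.633, -0, 1.155, -0.002], TCP at [259.293, -568.678, 231.281] pointing down, gripper open.
Joint ranges: [-2.63, 2.63], [-0.92, 2.1], [0.06, 2.66], [-1.3, 4.44], [0, 2.69], [-3.02, 3.02]. Speed limits (rad/s): [2.22, 2.22, 2.79, 3.14, 3.14, 3.14].

## Interface

Orientations are given as [roll, pitch, yaw] about the fixed x, y, z axes, in that order (R = Rz(yaw) Ry(pitch) Rx(roll)).
In Python, from rig import monitor, imaging, r gives the robot as it stands.
- The arm moves only by the tool drive_tool, never from a script. Its argument "plan" is a list of rows, each an object of numbers: "x", "y", "z": the shift along the tool's x, y, z in units of 50 mm (1.0 is 50 mm); "ax", "ay", "az": the turn, a rotation vector about the tool's x, y, z in units of 6 degrees (1.0 is 6 degrees); "hand": the finger opening in mm, from 0 to 85.4. In form: [{"x": .., "y": .., "z": .., "ax": .., "ay": .., "az": .., "hand": ..}, ...]. A call has 1 to 8 rows; each row is the pose to reach, as a shift and turn from the pose commanded when the call began, along the tool's axes at that moment; what a row does not reach only later rows make up. A row lasts 1/10 s, in which the tool goes at most 50 mm and 8.59 degrees, less where a joint would pass 70% of its speed; a pose out of reach is approached as far as the arm can. A call with a gripper value outside its range is refused whole. The fingers move at their own pace and stop on an object; "grip_force" is the grip in N (left out, the last holds). Time passes only in rows, so rows that repeat a pose let the fingers close. It gives the time, the measured TCP pose, the force, the opening and the grip force at its end, in the units of the state.
- monitor.sense(): the state, without advancing time (a new reading comes with each control period).
- imaging.grab_frame(name): name is "scene" or "top" or "wrist"; returns the picture (420x560x3 uint8, red, green, blue); there is no depth.
- imaging.camera_info(name): a dict with "mtx" (3x3 intrinsics, pixels), "dist" ([k1, k2, p1, p2, k3] as OpenCV has them; the pictures are not rectified), "R" (3x3) and "t" (3): a world point X has camera coordinates R X + t. Camera axes: x right, y down, z forward; pixel columns grow to the right and rows downward; lengths in mm; the calibration is good to about 2 mm. A picture is of the moment at which its call begins: read the wrist's pose just before it. camera_info takes no time and is no camera call; for the wrist camera it gives the pose at the moment of the call.
- r.sign_off(): hands the job in; it is judged then, once.
The state is a dict: "clock": time; "qpos": joint angles; "qvel": joint speeds; "joint_efforts": joint torques, N m; "eef_pos": TCP position; "tcp_rot": TCP orientation; "contact_force": force on the tool from outside, world axes, zero at the start; "wrist_torque": the same for the moment, N m; "opening": opening from 0.0 (shut) to 1.0 (fully open); "grasp_force": force on a finger pad.
Only numpy, scipy, OpenCV 4.12 (cv2) and the standard library are available. Lean on these libraries where they do the work, as an engineer would, in place of code of your own. Each camera call takes 0.05 s, during which the arm holds its last target. There are 200 camera calls.

## Working session

There is one attempt and no reset: what is moved stays moved. The work goes in short steps, Python scripts to look and compute and a tool call to move; the robot and the scene stay as the last step left them, time stands still between calls to the robot, and variables do not carry over. Pictures are saved under pics/ and viewed, at most 10 in all, crops included, and the job is handed in when it is done.

Besides the shell and the picture viewer there is one more tool, called after "Call:" in YAML: its name, and indented under it one key for each argument. drive_tool: Moves the arm, as the interface text tells. Its arguments: {"type":"object","properties":{"plan":{"type":"array","items":{"type":"object","properties":{"x":{"type":"number"},"y":{"type":"number"},"z":{"type":"number"},"ax":{"type":"number"},"ay":{"type":"number"},"az":{"type":"number"},"hand":{"type":"number"}}}},"grip_force":{"type":"number"}},"required":["plan"]}

```bash
mkdir -p pics; ls
python3 - <<'E'
from rig import monitor, imaging, r
import cv2,numpy as np
s=monitor.sense(); print(s)
for n in ("scene","top"):
    im=imaging.grab_frame(n); cv2.imwrite(f"pics/{n}0.png",im[:,:,::-1])
    c=imaging.camera_info(n); print(n,np.round(c["mtx"],1).tolist(),c["dist"],np.round(c["R"],3).tolist(),np.round(c["t"],1), "pos",-np.array(c["R"]).T@np.array(c["t"]))
E
```

```text
pics
{'clock': 0.0, 'qpos': array([-1.14537975e+00,  3.53662878e-01,  1.63417492e+00,  1.33312144e-05,
        1.15517721e+00, -2.41458313e-03]), 'qvel': array([-3.40512349e-06,  9.75984460e-04, -1.17285037e-03, -1.61294435e-03,
        1.37710689e-03, -2.06100503e-04]), 'joint_efforts': array([ 2.03945478e-03, -6.05245256e+01, -3.42065656e+01,  9.13294434e-05,
        9.36351833e-03, -1.45862185e-05]), 'eef_pos': array([ 259.10330697, -568.21975283,  230.53502651]), 'tcp_rot': array([-3.14017034e+00, -1.56229602e-05,  4.27825761e-01]), 'contact_force': array([ 0.42412222,  0.31214529, -0.12164213]), 'wrist_torque': array([ 0.05396668, -0.03449027,  0.04082602]), 'grasp_force': 0.0, 'opening': 0.9977613310280313}
scene [[424.1, 0.0, 278.1], [0.0, 424.1, 209.7], [0.0, 0.0, 1.0]] [0.04179154 0.         0.         0.         0.        ] [[-0.994, -0.111, 0.014], [-0.094, 0.761, -0.642], [0.061, -0.639, -0.767]] [ 549.6  247.1 1051.1] pos [505.31556897 545.09591915 956.86731201]
top [[393.2, 0.0, 283.5], [0.0, 393.2, 214.5], [0.0, 0.0, 1.0]] [-0.03192208  0.          0.          0.          0.        ] [[0.03, -1.0, 0.002], [-0.996, -0.03, -0.083], [0.083, 0.001, -0.997]] [-181.5  577.5 1043.1] pos [ 494.26681474 -164.94164274 1087.62100676]
```

View pics/top0.png

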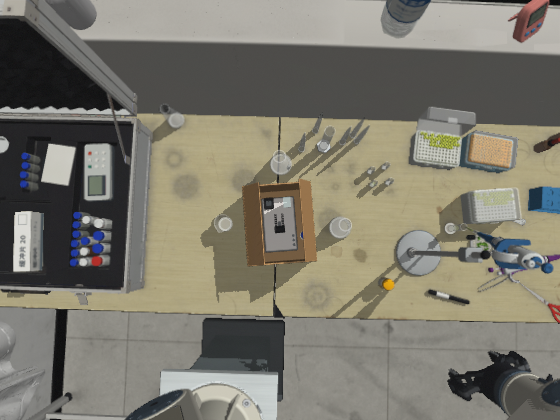

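View pics/scene0.png

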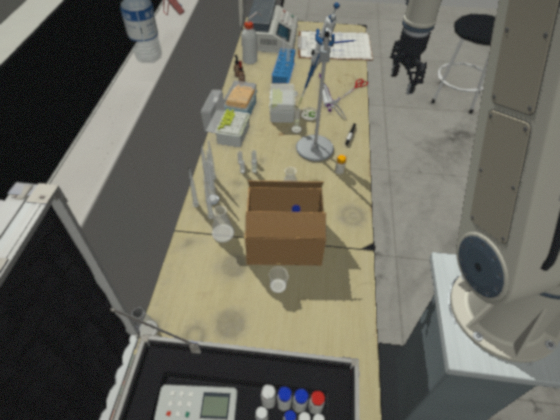

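The top view shows the carton at pixels (245–315, 180–265). The flasks are at (341,228) and (281,162), the beaker at (224,224) and the yellow bottle at (388,285). The scene view shows the left flap face on at (247–325, 212–263). I'll zoom in on both.

Run:
```python
import cv2,numpy as np
a=cv2.imread("pics/top0.png")[150:300,200:400]
b=cv2.imread("pics/scene0.png")[165:300,200:380]
a=cv2.resize(a,(800,600),interpolation=cv2.INTER_CUBIC)
cv2.imwrite("pics/topc.png",a)
cv2.imwrite("pics/scenec.png",cv2.resize(b,(800,600),interpolation=cv2.INTER_CUBIC))
```

```text
(no output)
```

View pics/topc.png

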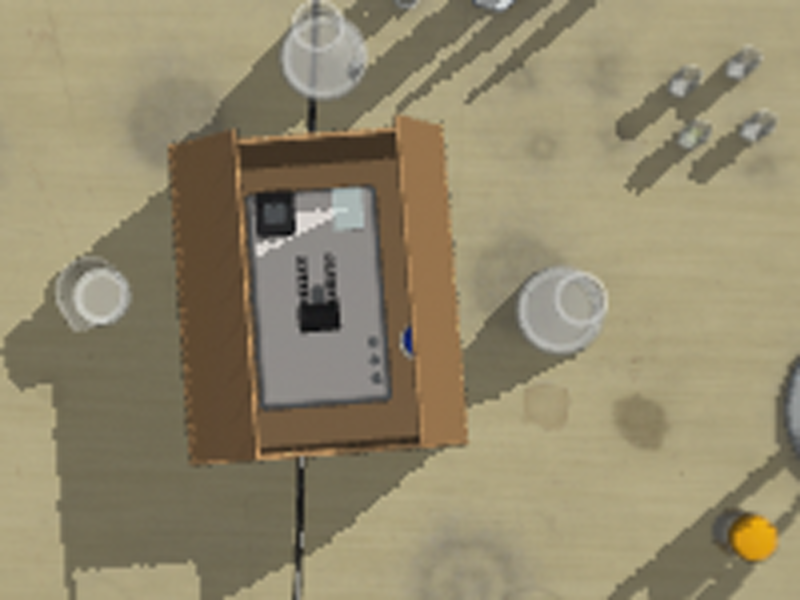

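The zoomed top view (4x, offset (200,150)) gives these crop pixels:
- Left hinge edge: (169,147) to (191,465). Left free edge: (234,130) to (259,455).
- Right hinge edge: (442,122) to (467,443). Right free edge: (398,117) to (420,446).
- Knob at (320,318), vial cap at (410,340).

```bash
cat > h.py <<'E'
from rig import monitor, imaging, r
import cv2,numpy as np
from scipy.optimize import brentq
def ray(n,uv):
    c=imaging.camera_info(n); R=np.array(c["R"]);t=np.array(c["t"])
    p=cv2.undistortPoints(np.array([[uv]],float),np.array(c["mtx"]),np.array(c["dist"]))[0,0]
    return -R.T@t, R.T@np.array([p[0],p[1],1])
def onz(n,uv,z):
    o,d=ray(n,uv); return o+d*(z-o[2])/d[2]
E
python3 - <<'E'
from h import *
f=lambda u,v:(200+(u+.5)/4-.5,150+(v+.5)/4-.5)
L=[onz("top",f(191,465),119.5),onz("top",f(169,147),119.5)]
Rr=[onz("top",f(467,443),119.5),onz("top",f(442,122),119.5)]
print("hinge",np.round(L),np.round(Rr),[np.linalg.norm(a[1]-a[0]) for a in(L,Rr)])
c=(L[0]+L[1]+Rr[0]+Rr[1])/4; dv=L[1]-L[0]+Rr[1]-Rr[0]; yaw=np.arctan2(dv[1],dv[0]); print("centre",c,"yaw",yaw)
w=(L[0]+L[1]-Rr[0]-Rr[1])/2; print("width",np.linalg.norm(w), "yaw2",np.arctan2(-w[0],w[1]))
ex=np.array([np.cos(yaw),np.sin(yaw),0]);ey=np.array([-ex[1],ex[0],0])
for nm,s,pts in(("L",1,[(259,455),(234,130)]),("R",-1,[(420,446),(398,117)])):
    for p in pts:
        g=lambda th: s*(onz("top",f(*p),119.5+64*np.sin(th))-c)@ey-(84-64*np.cos(th))
        th=brentq(g,0.3,1.57) if g(.3)*g(1.57)<0 else None
        print(nm,th)
k=onz("top",f(320,318),103)-c; print("knob top in carton",k@ex,k@ey)
for nm,p,z in(("flask_near",(560,310),0),("flask_back",(324,57),0),("beaker",(101,296),58),("bottle",(753,538),59)):
    q=onz("top",f(*p),z); print(nm,np.round(q),np.round([(q-c)@ex,(q-c)@ey]))
print("stand base",onz("top",(419,253),10)); print("stand arm", onz("top",(465,254),300),"hotplate edge",onz("top",(452,229),50))
print("stand top scene rod",[ray("scene",(333,30))])
E
```

```text
hinge [[446. -79. 120.]
 [642. -58. 120.]] [[ 465. -248.  120.]
 [ 663. -228.  120.]] [np.float64(196.84844647515482), np.float64(199.13639760115797)]
centre [ 553.89569158 -153.27441322  119.5       ] yaw 0.10453619804853688
width 169.95866034201575 yaw2 0.11610915512015277
L 0.8226320852604363
L 0.8498084723271666
R 1.0639567158612386
R 1.1015658931116847
knob top in carton -14.778820526780045 -0.4840299297720036
flask_near [ 555. -320.    0.] [ -17. -166.]
flask_back [ 727. -151.    0.] [173. -16.]
beaker [551. -11.  58.] [ 12. 142.]
bottle [ 407. -440.   59.] [-176. -270.]
stand base [ 489.5183282 -538.1919404   10.       ]
stand arm [ 491.38477844 -531.02958335  300.        ] hotplate edge [ 555.69709394 -612.60868511   50.        ]
stand top scene rod [(array([505.31556897, 545.09591915, 956.86731201]), array([-0.02712136, -0.97343438, -0.49489092]))]
```

View pics/scenec.png

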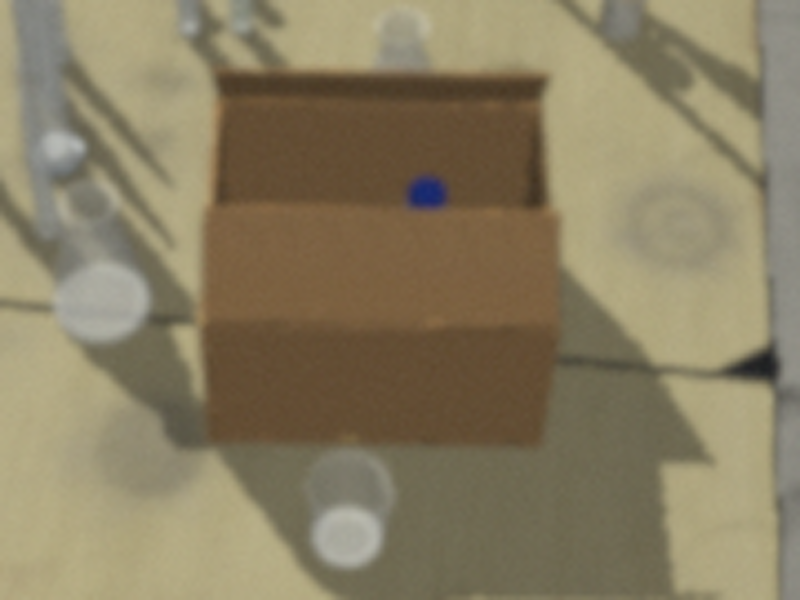

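The scene crop confirms both flaps are half open. The left flap's free edge is at row 205 and its hinge at row 325; the vial cap is at (427,193). The pose comes out as carton centre (554,−153) with yaw about 0.108. I'm moving above the mouth with the fingers shut.

Call:
drive_tool:
  plan:
    - {"x": 1.1, "y": -0.64, "z": 0, "az": 0.4, "hand": 0}
    - {"x": 2.2, "y": -1.28, "z": 0, "az": 0.8, "hand": 0}
    - {"x": 3.3, "y": -1.92, "z": 0, "az": 1.2, "hand": 0}
    - {"x": 4.4, "y": -2.55, "z": 0, "az": 1.6, "hand": 0}
    - {"x": 5.5, "y": -3.2, "z": 0, "az": 2.0, "hand": 0}
    - {"x": 6.6, "y": -3.83, "z": 0, "az": 2.4, "hand": 0}
    - {"x": 7.7, "y": -4.46, "z": 0, "az": 2.8, "hand": 0}
    - {"x": 8.4, "y": -4.85, "z": 0, "az": 3.06, "hand": 0}

```text
invalid input
```

Call:
drive_tool:
  plan:
    - {"x": 1.1, "y": -0.64, "z": 0.0, "ax": 0.0, "ay": 0.0, "az": 0.4, "hand": 1.0}
    - {"x": 2.2, "y": -1.28, "z": 0.0, "ax": 0.0, "ay": 0.0, "az": 0.8, "hand": 1.0}
  grip_force: 30

```text
clock: 0.3
eef_pos: [316.9, -486.5, 230.6]
tcp_rot: [-3.141, 0.0, 0.34]
contact_force: [0.8, 0.4, 0.2]
opening: 0.691
grasp_force: 0.0
```

Call:
drive_tool:
  plan:
    - {"x": 0.8, "y": -0.55, "z": 0, "ax": 0, "ay": 0, "az": 0.3, "hand": 0}
    - {"x": 1.6, "y": -1.1, "z": 0, "ax": 0, "ay": 0, "az": 0.6, "hand": 0}
    - {"x": 2.4, "y": -1.65, "z": 0, "ax": 0, "ay": 0, "az": 0.9, "hand": 0}
    - {"x": 3.2, "y": -2.2, "z": 0, "ax": 0, "ay": 0, "az": 1.2, "hand": 0}
    - {"x": 4.0, "y": -2.75, "z": 0, "ax": 0, "ay": 0, "az": 1.5, "hand": 0}
    - {"x": 4.8, "y": -3.3, "z": 0, "ax": 0, "ay": 0, "az": 1.8, "hand": 0}
    - {"x": 5.6, "y": -3.85, "z": 0, "ax": 0, "ay": 0, "az": 2.1, "hand": 0}
    - {"x": 6.24, "y": -4.31, "z": 0, "ax": 0, "ay": 0, "az": 2.25, "hand": 0}

```text
clock: 1.1
eef_pos: [539.2, -176.6, 231.1]
tcp_rot: [-3.141, 0.0, 0.108]
contact_force: [0.6, 0.8, -0.3]
opening: -0.002
grasp_force: 0.0
```

Call:
drive_tool:
  plan:
    - {"x": 0, "y": 0, "z": 0, "ax": 0, "ay": 0, "az": 0, "hand": 0}
    - {"x": 0, "y": 0, "z": 0, "ax": 0, "ay": 0, "az": 0, "hand": 0}
    - {"x": 0, "y": 0, "z": 0, "ax": 0, "ay": 0, "az": 0, "hand": 0}

```text
clock: 1.4
eef_pos: [537.4, -179.6, 231.0]
tcp_rot: [3.142, 0.001, 0.108]
contact_force: [-0.2, -0.1, 0.3]
opening: 0.002
grasp_force: 0.0
```

Call:
drive_tool:
  plan:
    - {"x": 0.2, "y": -0.2, "z": 0, "ax": 0, "ay": 0, "az": 0, "hand": 0}
    - {"x": 0.38, "y": -0.38, "z": 0, "ax": 0, "ay": 0, "az": 0, "hand": 0}
    - {"x": 0.38, "y": -0.38, "z": 0.4, "ax": 0, "ay": 0, "az": 0, "hand": 0}
    - {"x": 0.38, "y": -0.38, "z": 0.8, "ax": 0, "ay": 0, "az": 0, "hand": 0}
    - {"x": 0.38, "y": -0.38, "z": 1.2, "ax": 0, "ay": 0, "az": 0, "hand": 0}
    - {"x": 0.38, "y": -0.38, "z": 1.66, "ax": 0, "ay": 0, "az": 0, "hand": 0}
    - {"x": 0.38, "y": -0.38, "z": 1.66, "ax": 0, "ay": 0, "az": 0, "hand": 0}
    - {"x": 0.38, "y": -0.38, "z": 1.66, "ax": 0, "ay": 0, "az": 0, "hand": 0}

```text
clock: 2.2
eef_pos: [555.2, -157.9, 148.5]
tcp_rot: [-3.141, 0.0, 0.108]
contact_force: [-0.0, -0.1, 0.7]
opening: -0.005
grasp_force: 0.0
```

Run:
```python
from h import *
im=imaging.grab_frame("top")[150:300,200:400,::-1]
im2=imaging.grab_frame("wrist")[:,:,::-1]
a=cv2.resize(im,(400,300),interpolation=cv2.INTER_CUBIC); b=cv2.resize(im2,(400,300))
cv2.imwrite("pics/c1.png",np.hstack([a,b]))
```

```text
(no output)
```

View pics/c1.png

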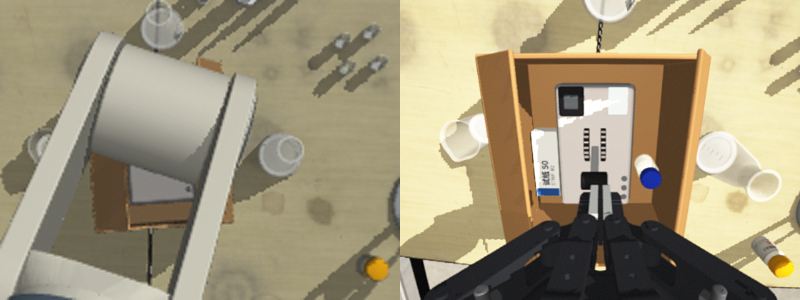

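The fingers are shut between the flaps and clear of both. In the wrist half of the picture the knob is at (595,182), the vial cap at (648,178) and the white strip carton at (545,160). Next I push the left flap outward.

Call:
drive_tool:
  plan:
    - {"x": 0, "y": -0.25, "z": 0, "ax": 0, "ay": 0, "az": 0, "hand": 0}
    - {"x": 0, "y": -0.5, "z": 0, "ax": 0, "ay": 0, "az": 0, "hand": 0}
    - {"x": 0, "y": -0.75, "z": 0, "ax": 0, "ay": 0, "az": 0, "hand": 0}
    - {"x": 0, "y": -1.0, "z": 0, "ax": 0, "ay": 0, "az": 0, "hand": 0}
    - {"x": 0, "y": -1.2, "z": 0, "ax": 0, "ay": 0, "az": 0, "hand": 0}
    - {"x": 0, "y": -1.4, "z": 0, "ax": 0, "ay": 0, "az": 0, "hand": 0}

```text
clock: 2.9
eef_pos: [547.2, -87.2, 148.3]
tcp_rot: [-3.142, 0.0, 0.109]
contact_force: [0.6, -0.6, 0.2]
opening: 0.002
grasp_force: 0.3
```

Call:
drive_tool:
  plan:
    - {"x": 0, "y": -0.2, "z": 0, "ax": 0, "ay": 0, "az": 0, "hand": 0}
    - {"x": 0, "y": -0.4, "z": 0, "ax": 0, "ay": 0, "az": 0, "hand": 0}
    - {"x": 0, "y": -0.6, "z": 0, "ax": 0, "ay": 0, "az": 0, "hand": 0}
    - {"x": 0, "y": -0.75, "z": 0.05, "ax": 0, "ay": 0, "az": 0, "hand": 0}
    - {"x": 0, "y": -0.85, "z": 0.1, "ax": 0, "ay": 0, "az": 0, "hand": 0}
    - {"x": 0, "y": -0.93, "z": 0.15, "ax": 0, "ay": 0, "az": 0, "hand": 0}
    - {"x": 0, "y": -0.93, "z": 0.2, "ax": 0, "ay": 0, "az": 0, "hand": 0}
    - {"x": 0, "y": -0.93, "z": 0.2, "ax": 0, "ay": 0, "az": 0, "hand": 0}

```text
clock: 3.7
eef_pos: [542.1, -42.2, 137.8]
tcp_rot: [-3.141, 0.001, 0.108]
contact_force: [-0.3, -0.3, 0.1]
opening: -0.001
grasp_force: 0.0
```

Run:
```python
from h import *
im=imaging.grab_frame("scene")[165:300,200:380,::-1]
im2=imaging.grab_frame("wrist")[:,:,::-1]
a=cv2.resize(im,(400,300),interpolation=cv2.INTER_CUBIC); b=cv2.resize(im2,(400,300))
cv2.imwrite("pics/c2.png",np.hstack([a,b]))
```

```text
(no output)
```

View pics/c2.png

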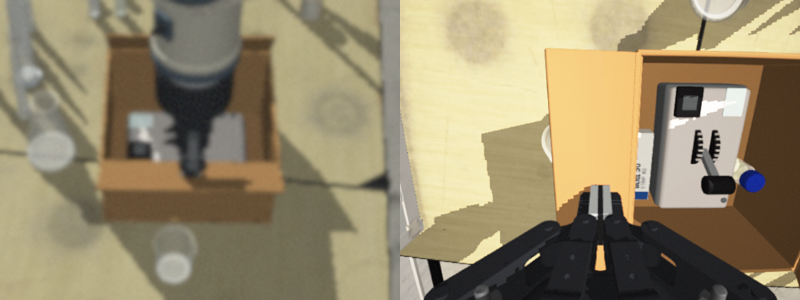

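The left flap is folded outside: in the wrist half it spans (545–640, 50–230). I'll press it a little further, then lift and go for the right one.

Call:
drive_tool:
  plan:
    - {"x": 0, "y": -0.05, "z": 0.04, "ax": 0, "ay": 0, "az": 0, "hand": 0}
    - {"x": 0, "y": -0.1, "z": 0.08, "ax": 0, "ay": 0, "az": 0, "hand": 0}
    - {"x": 0, "y": -0.1, "z": 0.12, "ax": 0, "ay": 0, "az": 0, "hand": 0}
    - {"x": 0, "y": -0.1, "z": 0.12, "ax": 0, "ay": 0, "az": 0, "hand": 0}

```text
clock: 4.2
eef_pos: [542.8, -40.2, 135.9]
tcp_rot: [3.136, -0.002, 0.11]
contact_force: [-11.9, -17.6, 38.2]
opening: -0.001
grasp_force: 20.1
```

The 38 N reading says the flap is at its end stop, fully folded. Backing off and crossing to the right flap.

Call:
drive_tool:
  plan:
    - {"x": 0, "y": 0.1, "z": -0.3, "ax": 0, "ay": 0, "az": 0, "hand": 0}
    - {"x": 0.1, "y": 0.5, "z": -0.9, "ax": 0, "ay": 0, "az": 0, "hand": 0}
    - {"x": 0.1, "y": 1.1, "z": -0.9, "ax": 0, "ay": 0, "az": 0, "hand": 0}
    - {"x": 0.1, "y": 1.7, "z": -0.8, "ax": 0, "ay": 0, "az": 0, "hand": 0}
    - {"x": 0.1, "y": 2.2, "z": -0.5, "ax": 0, "ay": 0, "az": 0, "hand": 0}
    - {"x": 0.1, "y": 2.5, "z": -0.33, "ax": 0, "ay": 0, "az": 0, "hand": 0}
    - {"x": 0.1, "y": 2.8, "z": -0.33, "ax": 0, "ay": 0, "az": 0, "hand": 0}
    - {"x": 0.1, "y": 3.0, "z": -0.33, "ax": 0, "ay": 0, "az": 0, "hand": 0}

```text
clock: 5.0
eef_pos: [563.0, -186.5, 148.7]
tcp_rot: [-3.141, 0.001, 0.108]
contact_force: [-0.5, 0.8, 0.6]
opening: -0.0
grasp_force: 0.0
```

Call:
drive_tool:
  plan:
    - {"x": 0, "y": 0.2, "z": 0, "ax": 0, "ay": 0, "az": 0, "hand": 0}
    - {"x": 0, "y": 0.4, "z": 0, "ax": 0, "ay": 0, "az": 0, "hand": 0}
    - {"x": 0, "y": 0.6, "z": 0, "ax": 0, "ay": 0, "az": 0, "hand": 0}
    - {"x": 0, "y": 0.8, "z": 0, "ax": 0, "ay": 0, "az": 0, "hand": 0}
    - {"x": 0, "y": 0.8, "z": 0, "ax": 0, "ay": 0, "az": 0, "hand": 0}

```text
clock: 5.5
eef_pos: [567.5, -226.8, 148.9]
tcp_rot: [3.141, -0.0, 0.108]
contact_force: [-0.7, -0.4, 0.3]
opening: 0.0
grasp_force: 0.0
```

Call:
drive_tool:
  plan:
    - {"x": 0, "y": 0.2, "z": 0, "ax": 0, "ay": 0, "az": 0, "hand": 0}
    - {"x": 0, "y": 0.4, "z": 0, "ax": 0, "ay": 0, "az": 0, "hand": 0}
    - {"x": 0, "y": 0.55, "z": 0.05, "ax": 0, "ay": 0, "az": 0, "hand": 0}
    - {"x": 0, "y": 0.67, "z": 0.1, "ax": 0, "ay": 0, "az": 0, "hand": 0}
    - {"x": 0, "y": 0.77, "z": 0.15, "ax": 0, "ay": 0, "az": 0, "hand": 0}
    - {"x": 0, "y": 0.77, "z": 0.2, "ax": 0, "ay": 0, "az": 0, "hand": 0}
    - {"x": 0, "y": 0.77, "z": 0.22, "ax": 0, "ay": 0, "az": 0, "hand": 0}

```text
clock: 6.2
eef_pos: [571.5, -264.2, 137.7]
tcp_rot: [3.141, -0.0, 0.108]
contact_force: [-1.6, -2.0, 6.9]
opening: 0.002
grasp_force: 2.5
```

Call:
drive_tool:
  plan:
    - {"x": 0, "y": 0.03, "z": 0.02, "ax": 0, "ay": 0, "az": 0, "hand": 0}
    - {"x": 0, "y": 0.03, "z": 0.02, "ax": 0, "ay": 0, "az": 0, "hand": 0}

```text
clock: 6.4
eef_pos: [571.6, -264.5, 137.6]
tcp_rot: [-3.141, 0.0, 0.108]
contact_force: [-2.5, 2.4, 8.5]
opening: 0.003
grasp_force: 4.8
```

Call:
drive_tool:
  plan:
    - {"x": 0, "y": 0.03, "z": 0.02, "ax": 0, "ay": 0, "az": 0, "hand": 0}
    - {"x": 0, "y": 0.03, "z": 0.03, "ax": 0, "ay": 0, "az": 0, "hand": 0}

```text
clock: 6.6
eef_pos: [571.7, -265.0, 137.1]
tcp_rot: [-3.139, 0.0, 0.108]
contact_force: [-7.3, 10.9, 23.0]
opening: 0.001
grasp_force: 12.6
```

Call:
drive_tool:
  plan:
    - {"x": 0, "y": -0.1, "z": -0.4, "ax": 0, "ay": 0, "az": 0, "hand": 0}
    - {"x": 0, "y": -0.4, "z": -0.9, "ax": 0, "ay": 0, "az": 0, "hand": 0}
    - {"x": -0.2, "y": -0.9, "z": -0.9, "ax": 0, "ay": 0, "az": 0, "hand": 0}
    - {"x": -0.5, "y": -1.4, "z": -0.9, "ax": 0, "ay": 0, "az": 0, "hand": 0}
    - {"x": -0.9, "y": -1.9, "z": -0.9, "ax": 0, "ay": 0, "az": 0, "hand": 0}
    - {"x": -1.2, "y": -2.3, "z": -0.9, "ax": 0, "ay": 0, "az": 0, "hand": 0}
    - {"x": -1.2, "y": -2.3, "z": -0.9, "ax": 0, "ay": 0, "az": 0, "hand": 0}

```text
clock: 7.3
eef_pos: [497.2, -156.7, 180.1]
tcp_rot: [-3.14, 0.002, 0.11]
contact_force: [0.3, 0.4, 0.5]
opening: 0.002
grasp_force: 0.0
```

Run:
```python
from h import *
s=monitor.sense(); print(s["eef_pos"],s["tcp_rot"])
c=imaging.camera_info("wrist")
im2=imaging.grab_frame("wrist")[:,:,::-1]
im=imaging.grab_frame("scene")[165:300,200:380,::-1]
for nm,p in(("knob pred",(-14,0,94.5)),("hingeL",(98,84,119.5)),("hingeR",(98,-84,119.5)),("tcp",None)):
    yaw=.108
    X=s["eef_pos"] if p is None else np.array([554,-153.3,0])+np.array([p[0]*np.cos(yaw)-p[1]*np.sin(yaw),p[0]*np.sin(yaw)+p[1]*np.cos(yaw),p[2]])
    print(nm,cv2.projectPoints(X.reshape(1,3),cv2.Rodrigues(np.array(c["R"]))[0],np.array(c["t"]),np.array(c["mtx"]),np.array(c["dist"]))[0].ravel())
h=np.hstack([im2,cv2.resize(im,(240,420),interpolation=cv2.INTER_CUBIC)])
cv2.imwrite("pics/c3.png",h)
```

```text
[ 497.23075884 -156.73453673  180.0709328 ] [-3.14031688e+00  1.97180821e-03  1.09886008e-01]
knob pred [284.58459985 159.23434734]
hingeL [135.6664125  -31.33534582]
hingeR [436.63520635 -30.44824422]
tcp [280.94138352 270.98230929]
```

View pics/c3.png

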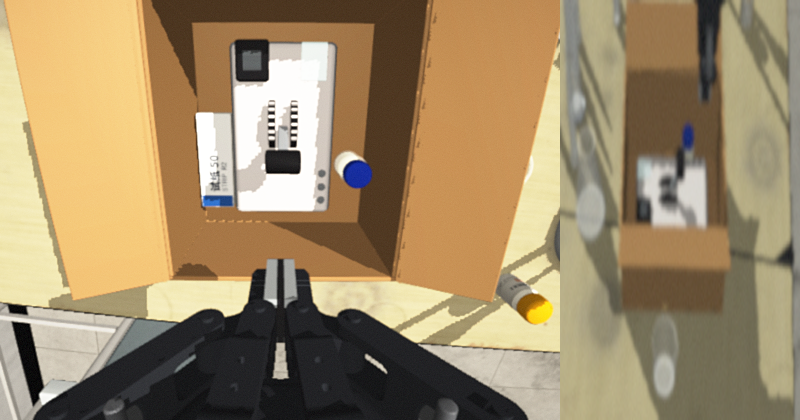

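The wrist view has the knob at (283,162), against a prediction of (285,159), so the pose is good. Both flaps lie folded outside. I'm descending behind the knob.

Call:
drive_tool:
  plan:
    - {"x": 0.14, "y": 0.05, "z": 0.3, "ax": 0, "ay": 0, "az": 0, "hand": 0}
    - {"x": 0.14, "y": 0.05, "z": 0.7, "ax": 0, "ay": 0, "az": 0, "hand": 0}
    - {"x": 0.14, "y": 0.05, "z": 1.1, "ax": 0, "ay": 0, "az": 0, "hand": 0}
    - {"x": 0.14, "y": 0.05, "z": 1.5, "ax": 0, "ay": 0, "az": 0, "hand": 0}
    - {"x": 0.14, "y": 0.05, "z": 1.75, "ax": 0, "ay": 0, "az": 0, "hand": 0}
    - {"x": 0.14, "y": 0.05, "z": 1.88, "ax": 0, "ay": 0, "az": 0, "hand": 0}
    - {"x": 0.14, "y": 0.05, "z": 1.88, "ax": 0, "ay": 0, "az": 0, "hand": 0}
    - {"x": 0.14, "y": 0.05, "z": 1.88, "ax": 0, "ay": 0, "az": 0, "hand": 0}

```text
clock: 8.2
eef_pos: [507.6, -161.0, 86.8]
tcp_rot: [3.141, -0.001, 0.108]
contact_force: [0.2, 0.3, 1.0]
opening: -0.003
grasp_force: 0.0
```

Call:
drive_tool:
  plan:
    - {"x": 0.08, "y": 0, "z": 0, "ax": 0, "ay": 0, "az": 0, "hand": 0}
    - {"x": 0.16, "y": 0, "z": 0, "ax": 0, "ay": 0, "az": 0, "hand": 0}
    - {"x": 0.2, "y": 0, "z": 0, "ax": 0, "ay": 0, "az": 0, "hand": 0}
    - {"x": 0.24, "y": 0, "z": 0, "ax": 0, "ay": 0, "az": 0, "hand": 0}
    - {"x": 0.24, "y": 0, "z": 0, "ax": 0, "ay": 0, "az": 0, "hand": 0}

```text
clock: 8.7
eef_pos: [519.3, -159.4, 86.4]
tcp_rot: [3.141, -0.0, 0.109]
contact_force: [-1.1, -0.2, 0.3]
opening: -0.003
grasp_force: 0.0
```

Call:
drive_tool:
  plan:
    - {"x": 0.02, "y": -0.04, "z": 0, "ax": 0, "ay": 0, "az": 0, "hand": 0}
    - {"x": 0.02, "y": -0.04, "z": 0, "ax": 0, "ay": 0, "az": 0, "hand": 0}

```text
clock: 8.9
eef_pos: [519.6, -157.1, 86.2]
tcp_rot: [-3.141, 0.0, 0.108]
contact_force: [-0.1, 0.0, -0.2]
opening: 0.003
grasp_force: 0.0
```

Call:
drive_tool:
  plan:
    - {"x": 0.03, "y": 0, "z": 0, "ax": 0, "ay": 0, "az": 0, "hand": 0}
    - {"x": 0.03, "y": 0, "z": 0, "ax": 0, "ay": 0, "az": 0, "hand": 0}

```text
clock: 9.1
eef_pos: [520.0, -157.0, 86.0]
tcp_rot: [-3.141, 0.002, 0.109]
contact_force: [-4.0, -0.2, 1.5]
opening: 0.001
grasp_force: 2.4
```

Call:
drive_tool:
  plan:
    - {"x": 0.03, "y": 0, "z": 0, "ax": 0, "ay": 0, "az": 0, "hand": 0}
    - {"x": 0.03, "y": 0, "z": 0, "ax": 0, "ay": 0, "az": 0, "hand": 0}

```text
clock: 9.3
eef_pos: [520.3, -156.8, 85.8]
tcp_rot: [-3.14, 0.005, 0.109]
contact_force: [-7.7, -0.8, 4.3]
opening: 0.002
grasp_force: 4.3
```

Call:
drive_tool:
  plan:
    - {"x": 0.03, "y": 0, "z": 0, "ax": 0, "ay": 0, "az": 0, "hand": 0}
    - {"x": 0.03, "y": 0, "z": 0, "ax": 0, "ay": 0, "az": 0, "hand": 0}

```text
clock: 9.5
eef_pos: [520.8, -156.6, 85.6]
tcp_rot: [-3.14, 0.006, 0.109]
contact_force: [-11.8, -2.3, 5.7]
opening: 0.002
grasp_force: 5.8
```

Contact came at x ≈ 519.7 and the force is rising as described. The third click should be 40 mm further along the carton's x, at world x ≈ 559.5.

Call:
drive_tool:
  plan:
    - {"x": 0.04, "y": 0, "z": 0, "ax": 0, "ay": 0, "az": 0, "hand": 0}
    - {"x": 0.04, "y": 0, "z": 0, "ax": 0, "ay": 0, "az": 0, "hand": 0}

```text
clock: 9.7
eef_pos: [522.1, -156.3, 85.4]
tcp_rot: [-3.14, 0.008, 0.109]
contact_force: [-12.5, -0.6, 5.7]
opening: -0.0
grasp_force: 6.5
```

Call:
drive_tool:
  plan:
    - {"x": 0.04, "y": 0, "z": 0, "ax": 0, "ay": 0, "az": 0, "hand": 0}
    - {"x": 0.04, "y": 0, "z": 0, "ax": 0, "ay": 0, "az": 0, "hand": 0}

```text
clock: 9.9
eef_pos: [525.0, -156.0, 85.6]
tcp_rot: [-3.14, 0.006, 0.108]
contact_force: [-8.8, -0.7, 4.6]
opening: -0.003
grasp_force: 4.6
```

Call:
drive_tool:
  plan:
    - {"x": 0.04, "y": 0, "z": 0, "ax": 0, "ay": 0, "az": 0, "hand": 0}
    - {"x": 0.04, "y": 0, "z": 0, "ax": 0, "ay": 0, "az": 0, "hand": 0}

```text
clock: 10.1
eef_pos: [528.3, -156.0, 85.9]
tcp_rot: [-3.141, 0.003, 0.108]
contact_force: [-4.8, -0.2, 2.8]
opening: -0.004
grasp_force: 2.7
```

Call:
drive_tool:
  plan:
    - {"x": 0.04, "y": 0, "z": 0, "ax": 0, "ay": 0, "az": 0, "hand": 0}
    - {"x": 0.04, "y": 0, "z": 0, "ax": 0, "ay": 0, "az": 0, "hand": 0}

```text
clock: 10.3
eef_pos: [530.9, -155.8, 86.0]
tcp_rot: [-3.141, 0.002, 0.108]
contact_force: [-3.3, 1.2, 2.2]
opening: 0.001
grasp_force: 2.1
```

Call:
drive_tool:
  plan:
    - {"x": 0.04, "y": 0, "z": 0, "ax": 0, "ay": 0, "az": 0, "hand": 0}
    - {"x": 0.08, "y": 0, "z": 0, "ax": 0, "ay": 0, "az": 0, "hand": 0}

```text
clock: 10.5
eef_pos: [533.8, -155.4, 85.8]
tcp_rot: [-3.141, 0.005, 0.109]
contact_force: [-10.6, -2.0, 5.7]
opening: 0.001
grasp_force: 5.6
```

Call:
drive_tool:
  plan:
    - {"x": 0.04, "y": 0, "z": 0, "ax": 0, "ay": 0, "az": 0, "hand": 0}
    - {"x": 0.04, "y": 0, "z": 0, "ax": 0, "ay": 0, "az": 0, "hand": 0}

```text
clock: 10.7
eef_pos: [534.8, -155.1, 85.5]
tcp_rot: [-3.14, 0.006, 0.109]
contact_force: [-12.6, -2.0, 6.0]
opening: -0.0
grasp_force: 6.2
```

Call:
drive_tool:
  plan:
    - {"x": 0.04, "y": 0, "z": 0, "ax": 0, "ay": 0, "az": 0, "hand": 0}
    - {"x": 0.04, "y": 0, "z": 0, "ax": 0, "ay": 0, "az": 0, "hand": 0}

```text
clock: 10.9
eef_pos: [538.2, -154.9, 85.8]
tcp_rot: [-3.14, 0.004, 0.108]
contact_force: [-4.3, 1.5, 1.3]
opening: 0.002
grasp_force: 2.3
```

Call:
drive_tool:
  plan:
    - {"x": 0.04, "y": 0, "z": 0, "ax": 0, "ay": 0, "az": 0, "hand": 0}
    - {"x": 0.04, "y": 0, "z": 0, "ax": 0, "ay": 0, "az": 0, "hand": 0}

```text
clock: 11.1
eef_pos: [541.1, -154.7, 86.0]
tcp_rot: [-3.141, 0.002, 0.108]
contact_force: [-3.8, 1.1, 1.6]
opening: 0.003
grasp_force: 1.8
```

Call:
drive_tool:
  plan:
    - {"x": 0.04, "y": 0, "z": 0, "ax": 0, "ay": 0, "az": 0, "hand": 0}
    - {"x": 0.04, "y": 0, "z": 0, "ax": 0, "ay": 0, "az": 0, "hand": 0}

```text
clock: 11.3
eef_pos: [543.7, -154.5, 86.1]
tcp_rot: [-3.141, 0.001, 0.108]
contact_force: [-2.9, 1.7, 0.8]
opening: 0.001
grasp_force: 1.3
```

Call:
drive_tool:
  plan:
    - {"x": 0.04, "y": 0, "z": 0, "ax": 0, "ay": 0, "az": 0, "hand": 0}
    - {"x": 0.04, "y": 0, "z": 0, "ax": 0, "ay": 0, "az": 0, "hand": 0}

```text
clock: 11.5
eef_pos: [546.0, -154.4, 86.2]
tcp_rot: [-3.141, 0.0, 0.108]
contact_force: [-3.4, 2.2, 1.1]
opening: -0.001
grasp_force: 1.6
```

Call:
drive_tool:
  plan:
    - {"x": 0.04, "y": 0, "z": 0, "ax": 0, "ay": 0, "az": 0, "hand": 0}
    - {"x": 0.04, "y": 0, "z": 0, "ax": 0, "ay": 0, "az": 0, "hand": 0}

```text
clock: 11.7
eef_pos: [547.2, -154.2, 86.1]
tcp_rot: [-3.141, 0.002, 0.109]
contact_force: [-7.2, -0.0, 4.0]
opening: -0.003
grasp_force: 3.4
```

Call:
drive_tool:
  plan:
    - {"x": 0.04, "y": 0, "z": 0, "ax": 0, "ay": 0, "az": 0, "hand": 0}
    - {"x": 0.04, "y": 0, "z": 0, "ax": 0, "ay": 0, "az": 0, "hand": 0}

```text
clock: 11.9
eef_pos: [548.6, -154.0, 85.9]
tcp_rot: [-3.141, 0.003, 0.109]
contact_force: [-7.7, -1.5, 3.2]
opening: -0.002
grasp_force: 3.8
```

Call:
drive_tool:
  plan:
    - {"x": 0.03, "y": 0, "z": 0, "ax": 0, "ay": 0, "az": 0, "hand": 0}
    - {"x": 0.03, "y": 0, "z": 0, "ax": 0, "ay": 0, "az": 0, "hand": 0}

```text
clock: 12.1
eef_pos: [550.3, -153.8, 86.0]
tcp_rot: [-3.141, 0.002, 0.108]
contact_force: [-7.0, 0.2, 2.7]
opening: -0.001
grasp_force: 3.3
```

Call:
drive_tool:
  plan:
    - {"x": 0.03, "y": 0, "z": 0, "ax": 0, "ay": 0, "az": 0, "hand": 0}
    - {"x": 0.03, "y": 0, "z": 0, "ax": 0, "ay": 0, "az": 0, "hand": 0}

```text
clock: 12.3
eef_pos: [552.0, -153.6, 86.0]
tcp_rot: [-3.141, 0.002, 0.108]
contact_force: [-5.5, -0.0, 1.5]
opening: 0.002
grasp_force: 3.1
```

Call:
drive_tool:
  plan:
    - {"x": 0.03, "y": 0, "z": 0, "ax": 0, "ay": 0, "az": 0, "hand": 0}
    - {"x": 0.03, "y": 0, "z": 0, "ax": 0, "ay": 0, "az": 0, "hand": 0}

```text
clock: 12.5
eef_pos: [553.9, -153.5, 86.0]
tcp_rot: [-3.141, 0.001, 0.108]
contact_force: [-5.3, 1.1, 1.3]
opening: -0.001
grasp_force: 2.2
```

Call:
drive_tool:
  plan:
    - {"x": 0.03, "y": 0, "z": 0, "ax": 0, "ay": 0, "az": 0, "hand": 0}
    - {"x": 0.03, "y": 0, "z": 0, "ax": 0, "ay": 0, "az": 0, "hand": 0}

```text
clock: 12.7
eef_pos: [555.6, -153.3, 86.0]
tcp_rot: [-3.141, 0.001, 0.108]
contact_force: [-4.2, 0.5, -0.8]
opening: 0.001
grasp_force: 1.8
```

Call:
drive_tool:
  plan:
    - {"x": 0.03, "y": 0, "z": 0, "ax": 0, "ay": 0, "az": 0, "hand": 0}
    - {"x": 0.06, "y": 0, "z": 0, "ax": 0, "ay": 0, "az": 0, "hand": 0}
    - {"x": 0.06, "y": 0, "z": 0, "ax": 0, "ay": 0, "az": 0, "hand": 0}
    - {"x": 0.06, "y": 0, "z": 0, "ax": 0, "ay": 0, "az": 0, "hand": 0}

```text
clock: 13.1
eef_pos: [558.9, -153.0, 86.0]
tcp_rot: [-3.141, 0.0, 0.108]
contact_force: [-4.3, 0.2, -1.8]
opening: 0.002
grasp_force: 1.7
```

Run:
```python
from h import *
im2=imaging.grab_frame("wrist")[:,:,::-1]
im=imaging.grab_frame("scene")[165:300,200:380,::-1]
c=imaging.camera_info("wrist"); yaw=.108
s=monitor.sense(); print(s["eef_pos"],s["contact_force"])
for th in (.5,.75,1.0):
    p=(10+55*np.sin(th-.45),0,45+55*np.cos(th-.45))
    X=np.array([554,-153.3,0])+np.array([p[0]*np.cos(yaw),p[0]*np.sin(yaw),p[2]])
    print(th,cv2.projectPoints(X.reshape(1,3),cv2.Rodrigues(np.array(c["R"]))[0],np.array(c["t"]),np.array(c["mtx"]),np.array(c["dist"]))[0].ravel())
cv2.imwrite("pics/c4.png",np.hstack([im2,cv2.resize(im,(240,420),interpolation=cv2.INTER_CUBIC)]))
```

```text
[ 558.9301972  -153.03635092   86.16093843] [-2.94451026 -0.29358509 -1.77383929]
0.5 [280.49372787 271.44737897]
0.75 [280.50237489 243.17364402]
1.0 [280.49817797 213.5956961 ]
```

View pics/c4.png

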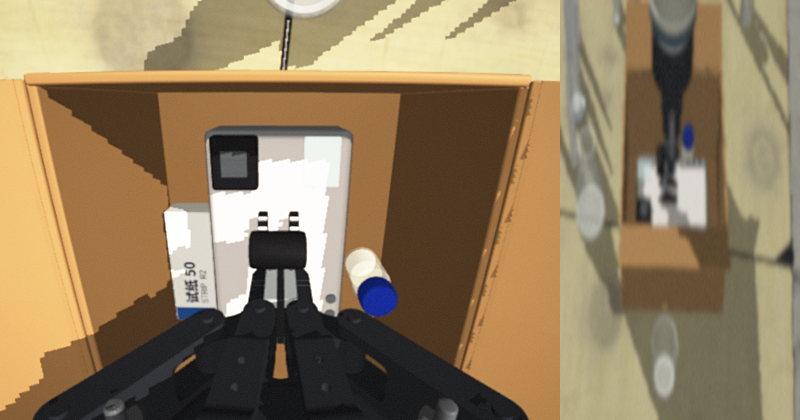

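The wrist view shows the knob centred near (278,250). The prediction for the third click is (280,243), and with the small offset already seen at rest that puts the lever at about 0.72. The vial (375,290) and strip carton (190,260) are undisturbed. One last nudge of about 1 mm, then hold.

Call:
drive_tool:
  plan:
    - {"x": 0.02, "y": 0, "z": 0, "ax": 0, "ay": 0, "az": 0, "hand": 0}
    - {"x": 0.02, "y": 0, "z": 0, "ax": 0, "ay": 0, "az": 0, "hand": 0}
    - {"x": 0.02, "y": 0, "z": 0, "ax": 0, "ay": 0, "az": 0, "hand": 0}
    - {"x": 0.02, "y": 0, "z": 0, "ax": 0, "ay": 0, "az": 0, "hand": 0}

```text
clock: 13.6
eef_pos: [559.7, -152.9, 86.1]
tcp_rot: [-3.141, 0.001, 0.108]
contact_force: [-5.1, -1.6, -2.8]
opening: 0.001
grasp_force: 2.4
```

Run:
```python
from h import *
s=monitor.sense(); print(s["eef_pos"],s["contact_force"])
if 558.5<s["eef_pos"][0]<561 and s["contact_force"][0]<-1.5: print(r.sign_off())
```

```text
[ 559.66087977 -152.93721559   86.13490648] [-5.06667939 -1.57856357 -2.77785238]
the job is handed in; nothing more can be done
None
```

Job handed in at about 13.6 s: both flaps are folded outside against their stops, the lever is held at what the force peaks and knob travel (about 40 mm) put at the third click, and nothing in view around the carton had moved. The verdict isn't shown to me.

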